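# Lay residual-current breakers in the foam kit tray

## Robot

A 6-joint arm with a two-finger parallel gripper is mounted at the origin on the work surface. World frame = base frame: x ahead of the robot, y to its left, z up, the work surface at z = 0. Lengths are in m, angles in rad, forces in N, time in s.
With the tool pointing down it reaches from about 0.35 to 0.875 m from the base axis. Payload 4.2 kg.
Tool frame: the origin (TCP) lies on the centre line of the jaws, within the pads' length; the fingertips stand 11 mm ahead of it and the grasp point (between the pads) lies 8 mm behind it; y points along the fingers, z is the direction in which the jaws open and shut, and the axes are right-handed (so a half turn about y gives the same grasp; the last joint's range is limited). The gripper opens to 87 mm and grips with 3 to 60 N. Pads are 19 mm wide; open, the fingers measure 117 mm over their backs; the gripper's body (75 mm by 190 mm) begins 51 mm behind the grasp point.
Start: joints at [-1.041, 0.385, 0.008, 0, -1.194, -0.259], TCP at [0.167, -0.602, 0.234] pointing down, gripper open.
Joint ranges: [-3.14, 3.14], [-1.21, 2.06], [-1.07, 1.41], [-3.16, 2.05], [-2.99, -0.16], [-3.1, 3.1]. Speed limits (rad/s): [2.79, 2.79, 3.14, 3.14, 3.14, 3.14].

## Interface

Orientations are given as a unit quaternion [w, x, y, z].
In Python, from plant import get_obs, viewer, job gives the robot as it stands. The module is installed in compiled form; this text tells all that it offers.
- The arm moves only by the tool move_arm, never from a script. Its argument "motion" is a list of rows, each a list of 7 numbers: the finger opening in m, from 0 to 0.087, then the shift along the tool's x, y, z in m, then the turn, a rotation vector about the tool's x, y, z in degrees. In form: [[claw, dx, dy, dz, ax, ay, az], ...]. A call has 1 to 5 rows; each row is the pose to reach, as a shift and turn from the pose commanded when the call began, along the tool's axes at that moment; what a row does not reach only later rows make up. A row lasts 1/12 s, in which the tool goes at most 41.7 mm and 7.16 degrees, less where a joint would pass 70% of its speed; a pose out of reach is approached as far as the arm can. A call with a gripper value outside its range is refused whole. The fingers move at their own pace and stop on an object; "squeeze" is the grip in N (left out, the last holds). Time passes only in rows, so rows that repeat a pose let the fingers close. It gives the time, the measured TCP pose, the force and the opening at its end, in the units of the state.
- get_obs(): the state, without advancing time (a new reading comes with each control period).
- viewer.camera(name): name is "scene" or "top" or "wrist"; returns a dict with "image" (480x640x3 uint8, red, green, blue), "z_map" (480x640 float32, m along the optical axis (not along the pixel's ray), 0 where there is no reading), "camera_matrix" (3x3 intrinsics, pixels), "rvec" (rotation vector, rad) and "tvec" (3), from world to camera coordinates, as OpenCV has them. Camera axes: x right, y down, z forward; pixel columns grow to the right and rows downward; lengths in m; the calibration is good to about 2 mm. A picture is of the moment at which its call begins.
- job.hand_in(): hands the job in, once; it reports no verdict.
The state is a dict: "clock": time; "q": joint angles; "dq": joint speeds; "tau": joint torques, N m; "tcp_pos": TCP position; "eef_rot": TCP orientation; "ft_force": force on the tool from outside, world axes, zero at the start; "torque": the same for the moment, N m; "opening": finger opening in m.
Only numpy, scipy, OpenCV 4.12 (cv2) and the standard library are available. Lean on these libraries where they do the work, as an engineer would, in place of code of your own. Each camera call takes 0.05 s, during which the arm holds its last target.

## Task

Fill the two empty pockets of the foam kit tray with the two loose breakers, one of which stands on its end: each must lie fully down on the floor of its pocket, front with the toggle upwards and the same way round as the breaker already in the tray. They are sensitive to shock, so set them down under control: do not drop them or let them topple over. Leave the breaker already in the tray and the other things on the bench as they are.

Things in the scene. Friction and masses are not known exactly. Their poses are not given: they have to be found in the camera images.
- tray: kit tray fixed to the bench, 158 (x) x 278 (y) x 38 mm high, carrying lips 16 mm farther out on its y sides. Grey shell with foam: a black upper layer (top at 36 mm) with three pockets cut in it side by side along y, pitch 80 mm; their floors are the yellow lower layer. Origin: centre of the underside. x along the pockets' length, z up; +x points to the robot's left, within 20 degrees.
- pocket_near (a point): centre of the floor of the pocket at the tray's +y end (nearest the robot), 18 mm above the bench, empty at the start. Every pocket is 95 mm (x) x 44 mm (y), 18 mm deep, with upright sides; axes as the tray's.
- pocket_middle (a point): centre of the floor of the middle pocket, empty at the start; same size and axes.
- pocket_far (a point): centre of the floor of the pocket at the tray's -y end (farthest from the robot); it already holds a breaker; same size and axes.
- breaker_in_tray: white DIN-rail residual-current breaker, lying in the far pocket as it should: its axes along the tray's. 86 long (x), 36 wide (y), 68 mm deep (z), blue toggle 12 mm more; 0.24 kg. Side view: block 86 long, 44 deep, with a 45 long nose centred on it up to 68. Origin: centre of the back. +x: to the load end; z: from the back out through the front.
- breaker_lying: loose breaker, same kind, origin and axes as the one in the tray, lying on its back on the bench, front up, its load end turned almost any way. Marks on the front of the nose: blue toggle in the middle, orange test button and green window near the load end (+x), blank paper label near the line end (-x). A 36 mm wide, 8 mm deep rail slot runs across the middle of the back.
- breaker_standing: loose breaker, same kind, origin and axes as the one in the tray, standing upright on its load end (+x straight down, 86 mm tall, back and front upright), its front (z) level and facing the tray's side: the robot's left, or up to 45 degrees ahead of that. Its origin is then 43 mm above the bench.
- breaker_lying_load_end (a point): middle of the load end face (with the black rail latch) of the breaker that lies on its back: 43 mm along +x and 26 mm along z from its origin.
- breaker_standing_load_end (a point): middle of the load end face of the breaker that stands on its end: 43 mm along +x and 26 mm along z from its origin; at the start it is on the bench.
- screwdriver: bystander: screwdriver with a red handle, 200 mm long, lying on the bench. Origin: middle of its underside.
- tape_roll: bystander: black roll of tape lying flat, 68 mm across, 19 mm high. Origin: centre of the underside.
- junction_box: bystander: square grey junction box with a white cover, 88 x 88 x 50 mm. Origin: centre of the underside.
Not all that is in view belongs to the job. Leave any red look-alike of the breaker_standing alone. Leave any purple look-alike of the breaker_lying alone.

How it is judged:
At the end, for the whole second after the job is handed in: Both loose breakers (either order) fill the near and middle pockets, the third still the far one: back within 7 mm of the pocket's centre and 4 mm of its floor's height, front up within 0.08 rad, load end to the tray's +x; the two released and at rest (((horizontal distance between breaker_lying and pocket_middle below 0.007 m and z of breaker_lying in the frame of pocket_middle between -0.004 and 0.004 m and angle between each of breaker_lying, breaker_standing's own z axis and vertical below 0.08 rad and x of breaker_lying_load_end in the frame of pocket_middle above 0.03 m and horizontal distance between breaker_standing and pocket_near below 0.007 m and z of breaker_standing in the frame of pocket_near between -0.004 and 0.004 m and x of breaker_standing_load_end in the frame of pocket_near above 0.03 m) or (horizontal distance between breaker_lying and pocket_near below 0.007 m and z of breaker_lying in the frame of pocket_near between -0.004 and 0.004 m and angle between each of breaker_lying, breaker_standing's own z axis and vertical below 0.08 rad and x of breaker_lying_load_end in the frame of pocket_near above 0.03 m and horizontal distance between breaker_standing and pocket_middle below 0.007 m and z of breaker_standing in the frame of pocket_middle between -0.004 and 0.004 m and x of breaker_standing_load_end in the frame of pocket_middle above 0.03 m)) and linear speed of each of breaker_lying, breaker_standing below 0.02 m/s and contact force between each of breaker_lying, breaker_standing and the fingers below 0.1 N and horizontal distance between breaker_in_tray and pocket_far below 0.007 m and z of breaker_in_tray in the frame of pocket_far between -0.004 and 0.004 m and angle between breaker_in_tray's own z axis and vertical below 0.08 rad); the robot touches nothing.
It fails at once if a loose breaker was dropped: out of the fingers it moved faster than 0.6 m/s (a free fall of about 20 mm) ((linear speed of breaker_lying above 0.6 m/s and contact force between breaker_lying and the fingers below 0.05 N) or (linear speed of breaker_standing above 0.6 m/s and contact force between breaker_standing and the fingers below 0.05 N)).
It fails at once if a loose breaker was let topple: out of the fingers it turned faster than 6 rad/s ((angular speed of breaker_lying above 6 rad/s and contact force between breaker_lying and the fingers below 0.05 N) or (angular speed of breaker_standing above 6 rad/s and contact force between breaker_standing and the fingers below 0.05 N)).
It fails at once if the breaker already in the tray was shifted by more than 8 mm (distance of breaker_in_tray from where it was at the start of the episode above 0.008 m).
It fails at once if the screwdriver, the tape roll or the junction box was moved by more than 20 mm (distance of any of screwdriver, tape_roll, junction_box from where it was at the start of the episode above 0.02 m).
It also fails if it takes over 54 s, if anything falls off the work surface, if the arm or the gripper's body presses on something with over 40 N, if the wrist force passes 120 N, or if a joint passes its speed limit or range.

## Working session

There is one attempt and no reset: what is moved stays moved. The work goes in short steps, Python scripts to look and compute and a tool call to move; the robot and the scene stay as the last step left them, time stands still between calls to the robot, and variables do not carry over. Pictures are saved under pics/ and viewed, and the job is handed in when it is done.

Besides the shell and the picture viewer there is one more tool, called after "Call:" as name(argument=value, ...) on one line, values as JSON. move_arm: Moves the arm, as the interface text tells. Its arguments: {"type":"object","properties":{"motion":{"type":"array","items":{"type":"array","items":{"type":"number"}}},"squeeze":{"type":"number"}},"required":["motion"]}

```bash
mkdir -p pics
python3 - <<'E'
from plant import get_obs, viewer
import cv2,numpy as np
o=get_obs()
for k,v in o.items(): print(k,np.round(v,4))
for n in ["scene","top","wrist"]:
    c=viewer.camera(n); cv2.imwrite(f"pics/{n}0.png",c["image"][:,:,::-1]); np.savez(f"{n}0.npz",**c)
    print(n,c["camera_matrix"].round(1).tolist(),c["rvec"],c["tvec"])
E
```

```text
clock 0.0
q [-1.0414e+00  3.8550e-01  6.6000e-03 -5.0000e-04 -1.1940e+00 -2.5860e-01]
dq [ 0.0008  0.0008 -0.0001  0.0002  0.0004  0.0009]
tau [ 6.00000e-04 -3.90671e+01  1.87412e+01  4.21990e+00  1.10000e-02
 -2.00000e-04]
tcp_pos [ 0.167  -0.6017  0.2325]
eef_rot [ 0.7014 -0.6999 -0.0952  0.0955]
ft_force [ 0.2559  0.4628 -0.5337]
torque [0.041  0.0018 0.0518]
opening 0.0872
scene [[485.9, 0.0, 328.1], [0.0, 485.9, 241.5], [0.0, 0.0, 1.0]] [ 1.3533912   1.94019265 -1.04094958] [ 0.23056526 -0.25133972  1.70473776]
top [[495.7, 0.0, 317.5], [0.0, 495.7, 244.7], [0.0, 0.0, 1.0]] [ 2.14231446 -2.18140134  0.12335148] [-0.02511379  0.57071388  1.16177882]
wrist [[401.0, 0.0, 324.4], [0.0, 401.0, 237.6], [0.0, 0.0, 1.0]] [-1.77949472 -2.3414999  -0.35499462] [ 0.62393613 -0.03432874  0.39327823]
```

View pics/top0.png

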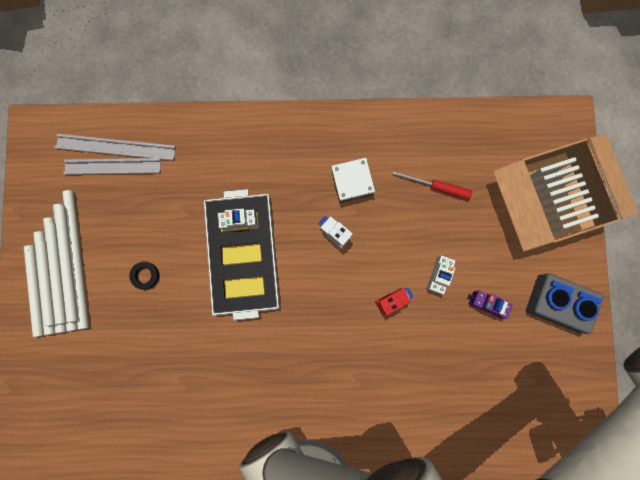

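View pics/scene0.png

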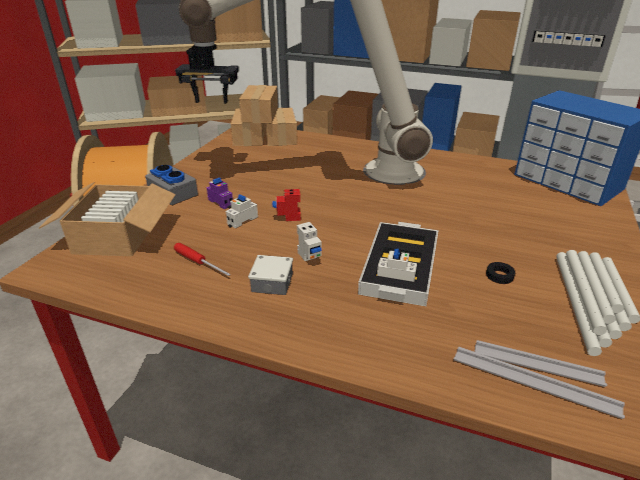

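View pics/wrist0.png

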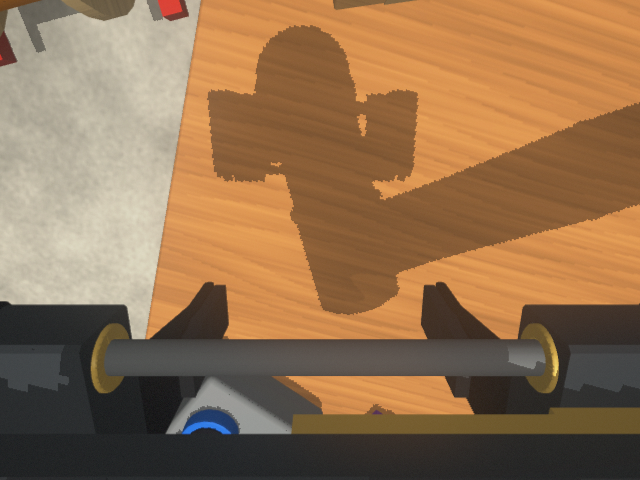

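```bash
cat > h.py <<'E'
import numpy as np,cv2
def cam(c):
    R,_=cv2.Rodrigues(np.array(c["rvec"],float)); return np.array(c["camera_matrix"]),R,np.array(c["tvec"],float).ravel()
def ray(c,uv,z):
    K,R,t=cam(c); uv=np.atleast_2d(np.array(uv,float))
    d=(np.linalg.inv(K)@np.c_[uv,np.ones(len(uv))].T).T@R; o=-R.T@t
    return o+d*((z-o[2])/d[:,2:3])
def cloud(c):
    K,R,t=cam(c); z=c["z_map"]; v,u=np.indices(z.shape)
    p=np.stack([(u-K[0,2])/K[0,0]*z,(v-K[1,2])/K[1,1]*z,z],-1)
    return (p-t)@R
def proj(c,P):
    return cv2.projectPoints(np.array(P,float).reshape(-1,3),np.array(c["rvec"],float),np.array(c["tvec"],float),np.array(c["camera_matrix"]),None)[0].reshape(-1,2)
E
python3 - <<'E'
import numpy as np,cv2
from h import *
c=dict(np.load("top0.npz"));s=dict(np.load("scene0.npz"))
im=c["image"][:,:,::-1]
def crop(im,u,v,w,h,f): return cv2.resize(im[v:v+h,u:u+w],None,fx=f,fy=f,interpolation=cv2.INTER_CUBIC)
a=crop(im,310,205,100,75,4);b=crop(im,420,240,100,75,4);t=crop(im,195,180,100,75,4);t2=crop(im,195,250,100,75,4)
cv2.imwrite("pics/crop.png",np.vstack([np.hstack([a,b]),np.hstack([t,t2])]))
sm=s["image"][:,:,::-1]
cv2.imwrite("pics/crops.png",np.vstack([np.hstack([crop(sm,200,170,100,75,4),crop(sm,280,205,100,75,4)]),np.hstack([crop(sm,350,220,100,75,4)]*2)]))
P=cloud(c); print(np.nanmedian(P[380:400,100:200,2]))
for uv in [(336,232),(443,275),(352,180),(240,255),(320,460)]: print(uv,P[uv[1],uv[0]].round(4))
E
```

```text
0.0013133941789184528
(336, 232) [ 0.5928 -0.0787  0.0854]
(443, 275) [ 0.4893 -0.322   0.0818]
(352, 180) [ 0.7239 -0.1215  0.049 ]
(240, 255) [0.5499 0.1534 0.0193]
(320, 460) [ 0.191  -0.0332  0.4218]
```

View pics/crop.png

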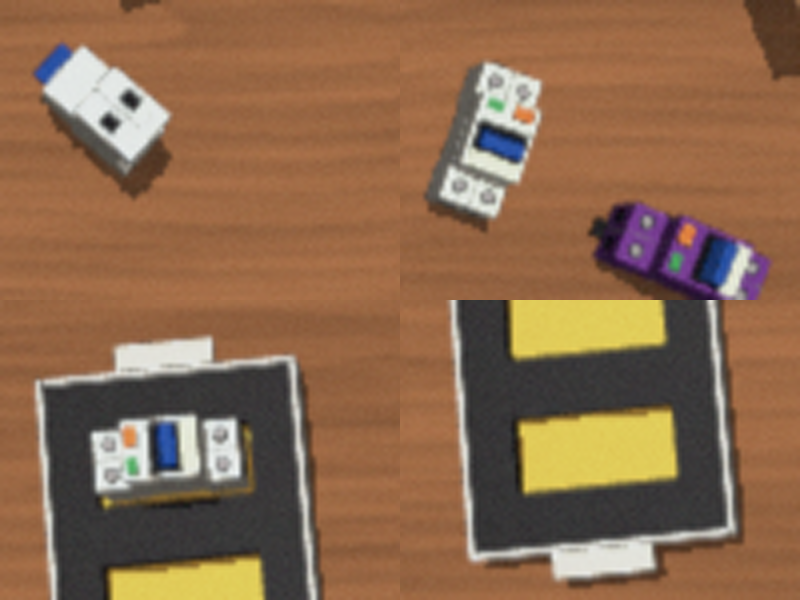

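View pics/crops.png

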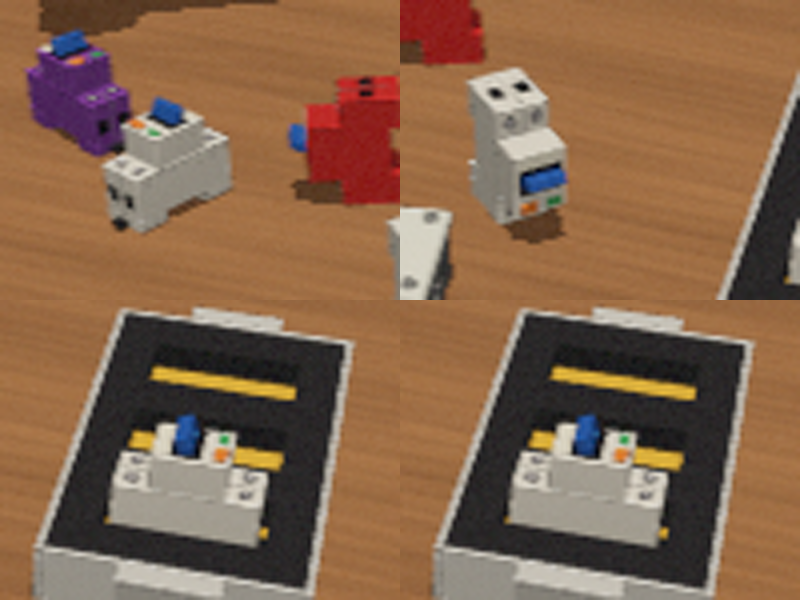

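Run:
```python
import numpy as np,cv2
from h import *
c=dict(np.load("top0.npz"))
K,R,t=cam(c); print("cam",-R.T@t)
im=c["image"]; P=cloud(c); hsv=cv2.cvtColor(im,cv2.COLOR_RGB2HSV)
# tray: black foam mask
def big(m,roi):
    u0,v0,u1,v1=roi; mm=np.zeros_like(m,np.uint8); mm[v0:v1,u0:u1]=m[v0:v1,u0:u1]
    cs,_=cv2.findContours(mm,cv2.RETR_EXTERNAL,cv2.CHAIN_APPROX_NONE); return max(cs,key=cv2.contourArea)
H,S,V=[hsv[...,i].astype(int) for i in range(3)]
wood=(S>90)&(H<20)
k=big((~wood)&(c["z_map"]>0),(195,180,290,325))
# outline projected at z=.038, restricted to non-lip parts: rect via minAreaRect after opening
m=np.zeros(im.shape[:2],np.uint8); cv2.drawContours(m,[k],-1,1,-1); m=cv2.morphologyEx(m,cv2.MORPH_OPEN,np.ones((45,45),np.uint8))
k2=big(m>0,(195,180,290,325)); print(cv2.minAreaRect(k2))
Q=ray(c,k2[:,0],.038)[:,:2].astype(np.float32); r=cv2.minAreaRect(Q); print("tray rim",r)
foam=(V<90)
k=big(foam,(195,180,290,325)); Q=ray(c,k[:,0],.036)[:,:2].astype(np.float32); print("foam",cv2.minAreaRect(Q))
ye=(H>20)&(H<35)&(S>120)
for roi in [(210,240,270,268),(210,274,270,305)]:
    k=big(ye,roi); Q=ray(c,k[:,0],.018)[:,:2].astype(np.float32); print("yellow",cv2.minAreaRect(Q))
print("lip z",P[317,245],P[194,235],"foam",P[265,240,2])
# white objects
for name,roi in [("stand",(310,205,365,260)),("lie",(422,248,462,300)),("far",(212,200,262,238))]:
    u0,v0,u1,v1=roi
    for zl,zh in [(.03,.05),(.06,.07),(.072,.079),(.079,.092)]:
        mm=np.zeros(im.shape[:2],bool); mm[v0:v1,u0:u1]=True
        off=.018 if name=="far" else 0
        p=P[mm&(P[...,2]>zl+off)&(P[...,2]<zh+off)]
        if len(p)>8:
            r=cv2.minAreaRect(p[:,:2].astype(np.float32)); print(name,zl,len(p),p[:,2].mean().round(4),np.round(r[0],4),np.round(r[1],4),round(r[2],1))
```

```text
cam [ 0.43339768 -0.03509574  1.21943011]
((241.0, 254.0), (67.99998474121094, 117.99998474121094), 0.0)
tray rim ((0.5524436235427856, 0.14819300174713135), (0.2860710024833679, 0.16263996064662933), 0.4321255385875702)
foam ((0.5523788332939148, 0.15048643946647644), (0.26794275641441345, 0.14813004434108734), 4.642989158630371)
yellow ((0.5523405075073242, 0.15134388208389282), (0.04267748072743416, 0.09517291188240051), 4.694760799407959)
yellow ((0.47225144505500793, 0.14510896801948547), (0.04483644664287567, 0.09571857750415802), 4.3877081871032715)
lip z [0.40101886 0.13805769 0.04222122] [0.69787441 0.16318644 0.03449961] foam 0.03562806910089892
stand 0.03 30 0.0409 [ 0.6003 -0.0721] [0.0796 0.0299] 48.6
stand 0.06 147 0.0659 [ 0.5993 -0.078 ] [0.0657 0.0358] 46.9
stand 0.079 299 0.0865 [ 0.5905 -0.0882] [0.0442 0.0363] 47.0
lie 0.03 303 0.0434 [ 0.4931 -0.3295] [0.0368 0.0867] 68.9
lie 0.06 191 0.0675 [ 0.493  -0.3295] [0.037  0.0455] 69.7
lie 0.072 41 0.0754 [ 0.4941 -0.3302] [0.0306 0.0392] 61.6
lie 0.079 27 0.0815 [ 0.4868 -0.3263] [0.0227 0.008 ] 69.6
far 0.03 288 0.0618 [0.6333 0.1551] [0.0369 0.0863] 4.9
far 0.06 154 0.0856 [0.6332 0.1558] [0.0366 0.0458] 4.6
far 0.072 50 0.0922 [0.6336 0.1548] [0.0437 0.033 ] 89.6
far 0.079 32 0.0988 [0.6344 0.1491] [0.0071 0.0232] 89.9
```

```bash
cat >> h.py <<'E'
from scipy.spatial.transform import Rotation as Rn
def toolR(yaw_z,tilt=0.,about=None):
    """y_t down tilted; z_t horizontal at yaw_z (deg); tilt (deg) turns about z_t"""
    z=np.array([np.cos(np.radians(yaw_z)),np.sin(np.radians(yaw_z)),0]); y=np.array([0,0,-1.]); x=np.cross(y,z)
    return Rn.from_matrix(np.c_[x,y,z])*Rn.from_rotvec([0,0,np.radians(tilt)])
def cur(o):
    q=np.array(o["eef_rot"]); return np.array(o["tcp_pos"]),Rn.from_quat(q[[1,2,3,0]])
def rel(o,p,R):
    p0,R0=cur(o); d=R0.inv().apply(np.array(p)-p0)*1000; a=(R0.inv()*R).as_rotvec()*57.29578
    print("rel mm",d.round(1),"deg",a.round(2),"|",np.linalg.norm(d).round(1),np.linalg.norm(a).round(1))
E
python3 - <<'E'
from plant import get_obs
from h import *
o=get_obs(); p,R=cur(o); print(R.as_matrix().round(3))
c=dict(np.load("top0.npz")); print(proj(c,[0,0,0]))
P=cloud(c); m=P[285:325,465:515].reshape(-1,3); m=m[m[:,2]>.015]; print("purple",m.min(0),m.max(0))
for y in (69.3,249.3):
    rel(o,[.493,-.3295,.2325],toolR(y));
E
```

```text
[[ 0.964 -0.001 -0.267]
 [ 0.267  0.002  0.964]
 [-0.    -1.     0.002]]
[[306.75745567 488.19101948]]
purple [ 0.38714234 -0.48984803  0.01534625] [ 0.45447829 -0.03509574  1.21943011]
rel mm [386.8   0.5 175.3] deg [-0.09 36.21 -0.04] | 424.7 36.2
rel mm [386.8   0.5 175.3] deg [-5.0000e-02 -1.4379e+02  1.2000e-01] | 424.7 143.8
```

Call:
move_arm(motion=[[0.06, 0.0387, 0, 0.0175, 0, 7, 0], [0.06, 0.0774, 0, 0.035, 0, 14, 0], [0.06, 0.116, 0, 0.0525, 0, 21, 0], [0.06, 0.155, 0, 0.07, 0, 28, 0], [0.06, 0.193, 0, 0.0875, 0, 35, 0]], squeeze=25)

```text
clock: 0.57
tcp_pos: [0.317, -0.4765, 0.2333]
eef_rot: [0.699, -0.698, 0.111, -0.11]
ft_force: [0.6, -0.3, 0.3]
opening: 0.0636
```

```bash
cat > g.py <<'E'
import sys
from plant import get_obs
from h import *
o=get_obs(); a=[float(x) for x in sys.argv[1:]]
print(o["clock"],o["tcp_pos"].round(4) if hasattr(o["tcp_pos"],'round') else o["tcp_pos"],np.round(o["q"],2),np.round(o["ft_force"],1),o["opening"])
rel(o,a[:3],toolR(a[3],a[4]))
E
python3 g.py .493 -.3295 .1 69.3 0
```

```text
0.5667 [ 0.317  -0.4765  0.2333] [-0.7   0.3  -0.12 -0.   -1.15 -1.18] [ 0.6 -0.3  0.3] 0.06356151842667487
rel mm [122.  133.3 194.2] deg [-0.02  2.7  -0.03] | 265.2 2.7
```

Call:
move_arm(motion=[[0.06, 0.024, 0.01, 0.032, 0, 1.3, 0], [0.06, 0.048, 0.02, 0.064, 0, 1.3, 0], [0.06, 0.072, 0.04, 0.1, 0, 1.3, 0], [0.06, 0.097, 0.065, 0.132, 0, 1.3, 0], [0.06, 0.112, 0.085, 0.163, 0, 1.3, 0]])

```text
clock: 0.98
tcp_pos: [0.4679, -0.3615, 0.153]
eef_rot: [-0.697, 0.698, -0.116, 0.117]
ft_force: [1.0, 0.1, -0.6]
opening: 0.06
```

```bash
python3 g.py .493 -.3295 .1 69.3 0
```

```text
0.9833 [ 0.4679 -0.3615  0.153 ] [-0.38  0.4  -0.19  0.   -0.98 -1.52] [ 1.   0.1 -0.6] 0.060036064148293794
rel mm [13.3 53.  38.4] deg [0.01 1.77 0.08] | 66.8 1.8
```

Call:
move_arm(motion=[[0.06, 0.011, 0.018, 0.018, 0, 1, 0], [0.06, 0.012, 0.02, 0.03, 0, 1, 0], [0.06, 0.012, 0.02, 0.03, 0, 1, 0]])

```text
clock: 1.23
tcp_pos: [0.4873, -0.3359, 0.132]
eef_rot: [0.697, -0.696, 0.123, -0.12]
ft_force: [-0.5, -0.3, 0.3]
opening: 0.0601
```

```bash
python3 g.py .493 -.3295 .04 69.3 0
python3 - <<'E'
from plant import viewer
import cv2
c=viewer.camera("wrist"); cv2.imwrite("pics/w1.png",c["image"][:,:,::-1])
E
```

```text
1.2333 [ 0.4873 -0.3359  0.132 ] [-0.33  0.42 -0.21 -0.   -0.94 -1.59] [-0.5 -0.3  0.3] 0.060065855000120336
rel mm [ 3.5 92.   7.9] deg [-0.01  0.94 -0.23] | 92.4 1.0
```

View pics/w1.png

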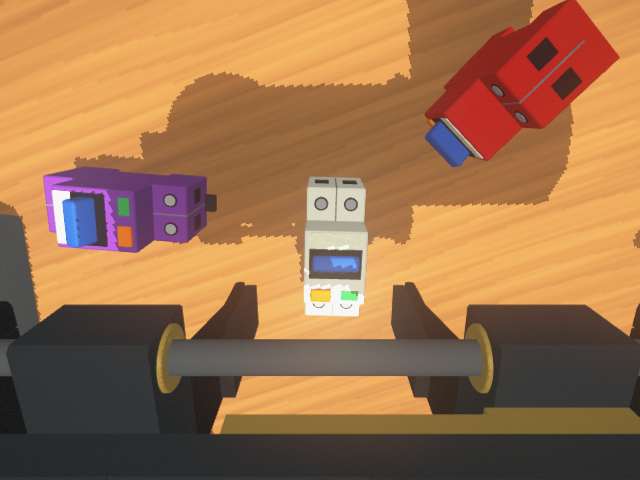

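The wrist view shows the white lying breaker at (335,250), square between the jaws. The purple look-alike (130,210) and the red one (520,80) are clear of the fingers. The white one fits, so I go down on it.

Call:
move_arm(motion=[[0.06, 0.003, 0.01, 0.007, 0, 0.8, 0], [0.06, 0.0035, 0.025, 0.007, 0, 0.8, 0], [0.06, 0.0035, 0.05, 0.007, 0, 0.8, 0], [0.06, 0.0035, 0.075, 0.007, 0, 0.8, 0], [0.06, 0.0035, 0.085, 0.007, 0, 0.8, 0]])

```text
clock: 1.7
tcp_pos: [0.4907, -0.3332, 0.047]
eef_rot: [0.696, -0.695, 0.129, -0.127]
ft_force: [-1.0, -0.4, -0.5]
opening: 0.06
```

```bash
python3 g.py .493 -.3295 .04 69.3 0
```

```text
1.7 [ 0.4907 -0.3332  0.047 ] [-0.32  0.52 -0.29 -0.   -0.76 -1.61] [-1.  -0.4 -0.5] 0.06000098936399513
rel mm [0.9 7.  4.3] deg [-0.02 -0.18 -0.17] | 8.3 0.2
```

Call:
move_arm(motion=[[0.06, 0.001, 0.003, 0.004, 0, 0, 0], [0.06, 0.001, 0.006, 0.004, 0, 0, 0], [0.06, 0.001, 0.006, 0.004, 0, 0, 0], [0.0, 0.001, 0.006, 0.004, 0, 0, 0], [0.0, 0.001, 0.006, 0.004, 0, 0, 0]])

```text
clock: 2.12
tcp_pos: [0.4959, -0.3297, 0.044]
eef_rot: [-0.695, 0.696, -0.126, 0.128]
ft_force: [0.3, -0.5, -0.2]
opening: 0.0532
```

Call:
move_arm(motion=[[0, 0, 0, 0, 0, 0, 0], [0, 0, 0, 0, 0, 0, 0], [0, 0, 0, 0, 0, 0, 0]])

```text
clock: 2.37
tcp_pos: [0.4955, -0.3296, 0.0433]
eef_rot: [-0.695, 0.696, -0.127, 0.128]
ft_force: [0.0, -0.4, 2.6]
opening: 0.0355
```

```bash
python3 g.py .493 -.3295 .04 69.3 0
```

```text
2.3667 [ 0.4955 -0.3296  0.0433] [-0.31  0.53 -0.29  0.   -0.75 -1.62] [ 0.  -0.4  2.6] 0.03554674307622519
rel mm [-2.4  3.3 -0.8] deg [ 0.02 -0.02  0.07] | 4.1 0.1
```

Call:
move_arm(motion=[[0, 0, -0.01, 0, 0, 0, 0], [0, 0, -0.035, 0, 0, 0, 0], [0, 0, -0.065, 0, 0, 0, 0], [0, 0, -0.095, 0, 0, 0, 0], [0, 0, -0.12, 0, 0, 0, 0]])

```text
clock: 2.78
tcp_pos: [0.4952, -0.3292, 0.165]
eef_rot: [-0.696, 0.696, -0.127, 0.128]
ft_force: [-0.5, 0.0, -1.9]
opening: 0.0358
```

```bash
python3 g.py .4723 .1471 .165 184.6 0
```

```text
2.7833 [ 0.4952 -0.3292  0.165 ] [-0.31  0.39 -0.17  0.   -1.01 -1.62] [-0.5  0.  -1.9] 0.03584063616587858
rel mm [-1.900e+02 -2.000e-01  4.374e+02] deg [ 5.0000e-02 -1.1533e+02  3.0000e-02] | 476.8 115.3
```

Call:
move_arm(motion=[[0, -0.008, 0, 0.018, 0, -5, 0], [0, -0.02, 0, 0.045, 0, -12, 0], [0, -0.032, 0, 0.073, 0, -19, 0], [0, -0.044, 0, 0.1, 0, -26, 0], [0, -0.056, 0, 0.128, 0, -33, 0]])

```text
clock: 3.2
tcp_pos: [0.4873, -0.1884, 0.1628]
eef_rot: [0.703, -0.703, -0.077, 0.077]
ft_force: [0.6, 0.7, -2.2]
opening: 0.0361
```

```bash
python3 g.py .4723 .1471 .165 184.6 0
```

```text
3.2 [ 0.4873 -0.1884  0.1628] [-0.06  0.28 -0.34 -0.   -0.95 -1.29] [ 0.6  0.7 -2.2] 0.03609572442919554
rel mm [ 58.3  -2.  330.8] deg [-4.000e-02 -8.205e+01  1.000e-02] | 335.9 82.0
```

Call:
move_arm(motion=[[0, 0.005, 0, 0.027, 0, -7, 0], [0, 0.01, 0, 0.054, 0, -14, 0], [0, 0.015, 0, 0.083, 0, -21, 0], [0, 0.02, 0, 0.111, 0, -28, 0], [0, 0.025, 0, 0.138, 0, -35, 0]])

```text
clock: 3.62
tcp_pos: [0.4825, -0.0481, 0.163]
eef_rot: [0.647, -0.647, -0.285, 0.285]
ft_force: [0.2, -0.2, -2.2]
opening: 0.0358
```

```bash
python3 g.py .4723 .1471 .165 184.6 0
```

```text
3.6167 [ 0.4825 -0.0481  0.163 ] [ 0.24  0.22 -0.43 -0.   -0.93 -0.98] [ 0.2 -0.2 -2.2] 0.03583704722709484
rel mm [137.3  -2.  139.1] deg [-3.0e-02 -4.7e+01  1.0e-02] | 195.5 47.0
```

Call:
move_arm(motion=[[0, 0.021, 0, 0.021, 0, -7, 0], [0, 0.043, 0, 0.043, 0, -14, 0], [0, 0.065, 0, 0.065, 0, -21, 0], [0, 0.086, 0, 0.087, 0, -28, 0], [0, 0.107, 0, 0.108, 0, -35, 0]])

```text
clock: 4.03
tcp_pos: [0.4757, 0.1037, 0.163]
eef_rot: [0.531, -0.531, -0.467, 0.467]
ft_force: [1.8, -0.1, -1.0]
opening: 0.0359
```

```bash
python3 g.py .4723 .1471 .165 184.6 0
```

```text
4.0333 [0.4757 0.1037 0.163 ] [ 0.55  0.22 -0.43 -0.   -0.93 -0.68] [ 1.8 -0.1 -1. ] 0.035885622032036456
rel mm [42.6 -2.   8.9] deg [-3.000e-02 -1.199e+01  1.000e-02] | 43.6 12.0
```

Call:
move_arm(motion=[[0, 0.025, 0, 0.005, 0, -6, 0], [0, 0.039, 0, 0.008, 0, -11.3, 0], [0, 0.041, 0, 0.0085, 0, -11.9, 0], [0, 0.041, 0.01, 0.0085, 0, -11.9, 0], [0, 0.041, 0.01, 0.0085, 0, -11.9, 0]])

```text
clock: 4.45
tcp_pos: [0.4722, 0.1434, 0.1514]
eef_rot: [0.483, -0.481, -0.516, 0.519]
ft_force: [-0.5, -0.7, -1.2]
opening: 0.0358
```

```bash
python3 g.py .4723 .1471 .165 184.6 0
cat > look.py <<'E'
import sys
from plant import viewer
from h import *
n=sys.argv[1]
for k in sys.argv[2:]:
    c=viewer.camera(k); np.savez(f"{k}{n}.npz",**c); cv2.imwrite(f"pics/{k}{n}.png",c["image"][:,:,::-1])
E
python3 look.py 2 top wrist
python3 - <<'E'
from h import *
t=cv2.imread("pics/top2.png")[190:330,185:345]; cv2.imwrite("pics/top2c.png",cv2.resize(t,None,fx=5,fy=4.2))
E
```

```text
4.45 [0.4722 0.1434 0.1514] [ 0.62  0.25 -0.42 -0.   -0.91 -0.55] [-0.5 -0.7 -1.2] 0.035759891322915766
rel mm [  3.6 -13.6  -0.3] deg [-0.21 -0.53 -0.06] | 14.1 0.6
```

View pics/top2c.png

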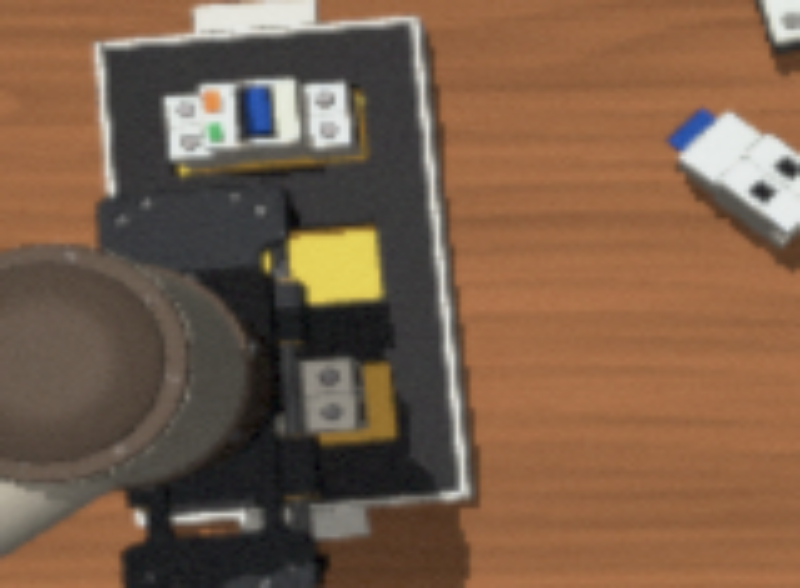

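View pics/wrist2.png

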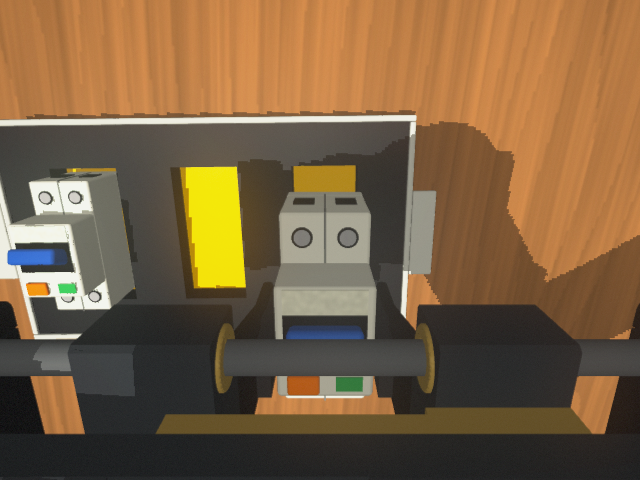

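Run:
```python
from h import *
c=dict(np.load("top2.npz")); P=cloud(c)
x=np.array([-.0802,.9968]);y=np.array([-.9968,-.0802]); n=np.array([.4725,.1448])
m=np.zeros(P.shape[:2],bool); m[270:302,243:262]=1
q=P[m&(P[...,2]>.142)&(P[...,2]<.162)]; print(len(q),np.median(q[:,2]))
a=(q[:,:2]-n)@x; b=(q[:,:2]-n)@y
print(np.percentile(a,[0,2,5,50,100])*1e3,np.percentile(b,[0,3,50,97,100])*1e3)
# edge via wall: rows
h=np.histogram(b*1e3,bins=np.arange(-30,31,3)); print(h[0])
```

```text
181 0.1530158254487397
[-45.63782803 -45.44337653 -45.19559435 -35.17170409 -23.81355538] [-18.16518151 -17.08604691   0.0398669   16.92231157  17.85174357]
[ 0  0  0  1 15 15 16 14 15 14 16 14 15 15 16 15  0  0  0  0]
```

Call:
move_arm(motion=[[0, 0.0035, 0.01, 0, 0, -0.3, 0], [0, 0.0035, 0.03, 0, 0, -0.3, 0], [0, 0.0035, 0.05, 0, 0, -0.3, 0], [0, 0.0035, 0.062, 0, 0, -0.3, 0], [0, 0.0035, 0.064, 0, 0, -0.3, 0]])

```text
clock: 4.97
tcp_pos: [0.4719, 0.1463, 0.0861]
eef_rot: [0.481, -0.48, -0.517, 0.52]
ft_force: [-0.4, -0.8, -2.0]
opening: 0.0353
```

Call:
move_arm(motion=[[0, 0, 0, 0, 0, 0, 0], [0, 0, 0, 0, 0, 0, 0]])

```text
clock: 5.13
tcp_pos: [0.4741, 0.1477, 0.0891]
eef_rot: [-0.48, 0.48, 0.519, -0.519]
ft_force: [-0.4, -0.3, -2.0]
opening: 0.0355
```

```bash
python3 g.py .4723 .1468 .0613 184.6 0
```

```text
5.1333 [0.4741 0.1477 0.0891] [ 0.63  0.33 -0.49  0.   -0.74 -0.55] [-0.4 -0.3 -2. ] 0.03547954616364647
rel mm [-0.8 27.8  1.9] deg [ 0.07 -0.15  0.02] | 27.9 0.2
```

Call:
move_arm(motion=[[0, -0.0005, 0.004, 0.001, 0, 0, 0]])

```text
clock: 5.22
tcp_pos: [0.474, 0.1478, 0.0862]
eef_rot: [-0.48, 0.481, 0.521, -0.518]
ft_force: [0.6, -0.2, -0.9]
opening: 0.0362
```

Call:
move_arm(motion=[[0, 0, 0, 0, 0, 0, 0]])

```text
clock: 5.3
tcp_pos: [0.4724, 0.147, 0.0849]
eef_rot: [-0.48, 0.48, 0.519, -0.519]
ft_force: [-0.5, 0.2, -1.5]
opening: 0.0362
```

Call:
move_arm(motion=[[0, 0, 0, 0, 0, 0, 0]])

```text
clock: 5.38
tcp_pos: [0.4725, 0.147, 0.085]
eef_rot: [-0.48, 0.48, 0.519, -0.519]
ft_force: [-0.8, -0.5, -1.8]
opening: 0.0359
```

```bash
python3 g.py .4723 .1468 .0613 184.6 0; python3 look.py 3 top
```

```text
5.3833 [0.4725 0.147  0.085 ] [ 0.63  0.34 -0.5  -0.   -0.73 -0.55] [-0.8 -0.5 -1.8] 0.03586236243912354
rel mm [-0.2 23.7  0.3] deg [ 0.04 -0.15  0.02] | 23.7 0.2
```

Run:
```python
from h import *
c=dict(np.load("top3.npz")); P=cloud(c)
x=np.array([-.0802,.9968]);y=np.array([-.9968,-.0802]); n=np.array([.4725,.1448])
m=np.zeros(P.shape[:2],bool); m[265:302,240:266]=1
q=P[m&(P[...,2]>.075)&(P[...,2]<.1)]; print(len(q),np.median(q[:,2]))
a=(q[:,:2]-n)@x; b=(q[:,:2]-n)@y
print(np.percentile(a,[0,2,5,50,100])*1e3,np.percentile(b,[0,3,50,97,100])*1e3)
t=cv2.imread("pics/top3.png")[190:330,185:345]; cv2.imwrite("pics/top3c.png",cv2.resize(t,None,fx=5,fy=4.2))
```

```text
162 0.08669555861081037
[-41.96309477 -41.70852972 -41.55960047 -31.21624751 -20.78728898] [-19.02397588 -17.46283157  -0.61229625  16.13060921  16.89841935]
```

View pics/top3c.png

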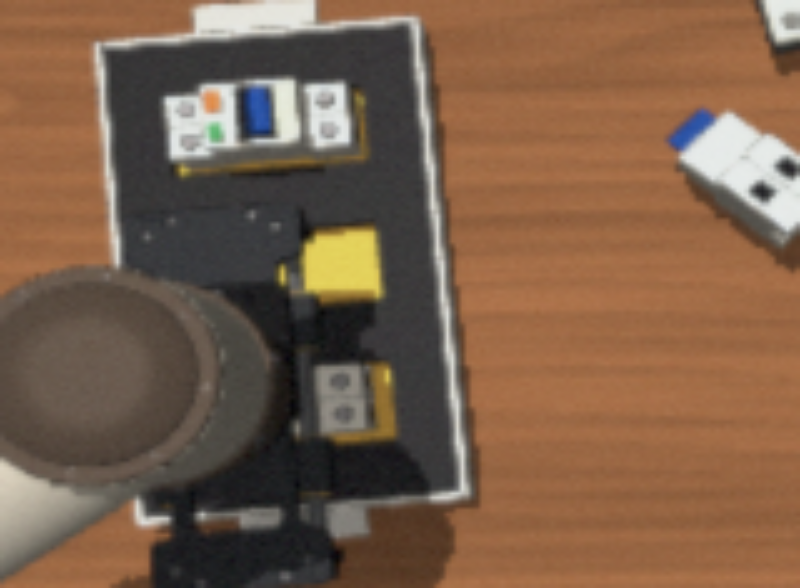

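Call:
move_arm(motion=[[0, 0, 0.004, -0.0005, 0, 0, 0], [0, 0, 0.009, -0.0005, 0, 0, 0], [0, 0, 0.015, -0.0005, 0, 0, 0], [0, 0, 0.02, -0.0005, 0, 0, 0], [0, 0, 0.02, -0.0005, 0, 0, 0]])

```text
clock: 5.85
tcp_pos: [0.472, 0.1465, 0.0631]
eef_rot: [0.481, -0.48, -0.518, 0.52]
ft_force: [-0.1, -1.1, -2.5]
opening: 0.0358
```

Call:
move_arm(motion=[[0, 0, 0.001, 0, 0, 0, 0], [0, 0, 0.003, 0, 0, 0, 0], [0, 0, 0.004, 0, 0, 0, 0], [0, 0, 0.004, 0, 0, 0, 0]])

```text
clock: 6.18
tcp_pos: [0.4732, 0.1472, 0.0612]
eef_rot: [-0.48, 0.48, 0.519, -0.519]
ft_force: [-2.0, -0.5, 3.4]
opening: 0.0361
```

```bash
python3 g.py .4723 .1468 .0613 184.6 0
```

```text
6.1833 [0.4732 0.1472 0.0612] [ 0.63  0.37 -0.52  0.   -0.67 -0.55] [-2.  -0.5  3.4] 0.03611721546924095
rel mm [-0.3 -0.1  1. ] deg [ 0.03 -0.12  0.  ] | 1.0 0.1
```

Call:
move_arm(motion=[[0, 0, 0.001, 0, 0, 0, 0], [0, 0, 0.001, 0, 0, 0, 0], [0.05, 0, 0.001, 0, 0, 0, 0], [0.05, 0, 0.001, 0, 0, 0, 0], [0.05, 0, 0.001, 0, 0, 0, 0]])

```text
clock: 6.6
tcp_pos: [0.4732, 0.1472, 0.0597]
eef_rot: [-0.48, 0.48, 0.519, -0.519]
ft_force: [0.9, -0.4, -0.2]
opening: 0.0467
```

Call:
move_arm(motion=[[0.056, 0, 0, 0, 0, 0, 0], [0.056, 0, -0.02, 0, 0, 0, 0], [0.056, 0, -0.05, 0, 0, 0, 0], [0.056, 0, -0.09, 0, 0, 0, 0], [0.056, 0, -0.12, 0, 0, 0, 0]])

```text
clock: 7.02
tcp_pos: [0.4734, 0.1471, 0.1819]
eef_rot: [-0.48, 0.48, 0.52, -0.519]
ft_force: [1.1, 0.6, 0.6]
opening: 0.0558
```

```bash
python3 look.py 4 scene wrist
python3 - <<'E'
from h import *
t=cv2.imread("pics/scene4.png")[200:310,270:450]; cv2.imwrite("pics/scene4c.png",cv2.resize(t,None,fx=4.4,fy=4.4))
E
python3 g.py .5755 -.1043 .2 137 0
```

```text
7.1167 [0.4762 0.1487 0.1851] [ 0.63  0.21 -0.38  0.   -0.97 -0.55] [0.5 0.5 0.2] 0.055958360425552224
rel mm [-260.   -15.3  -79.2] deg [ 0.5  47.52  0.54] | 272.2 47.5
```

View pics/scene4c.png

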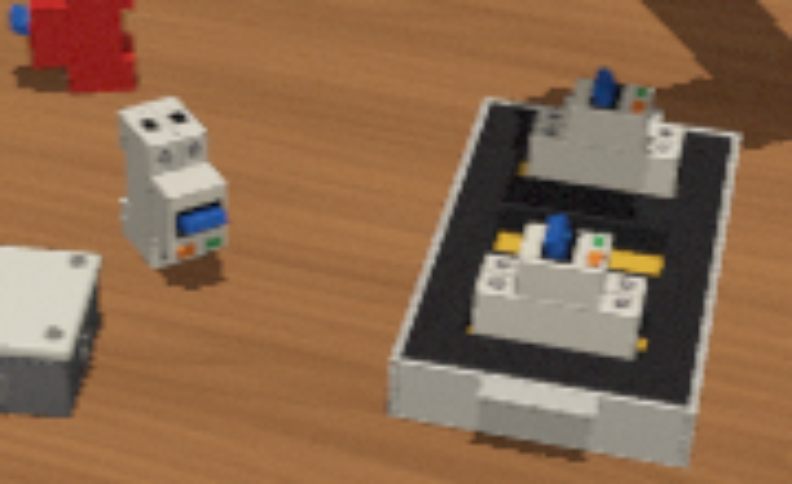

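View pics/wrist4.png

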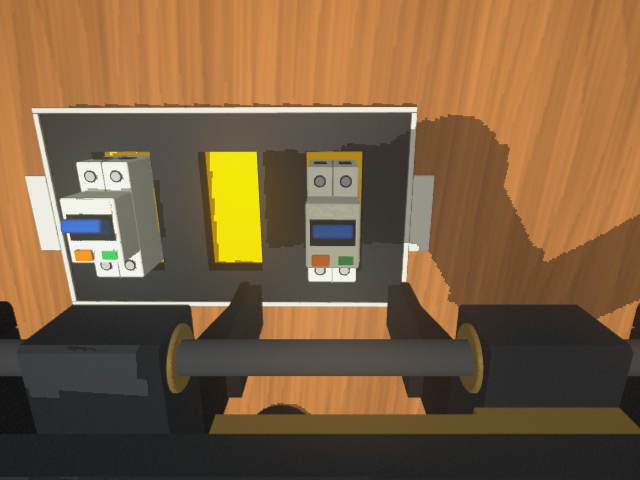

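```bash
cat >> h.py <<'E'
def pose_for(origin,xb,zb,alpha,G=(-.006,.046),back=0.):
    """TCP pos & rot: tool z=y_b, tool dir in breaker frame (cos a, -sin a) in (x,z)"""
    xb=np.array(xb,float);zb=np.array(zb,float);yb=np.cross(zb,xb); a=np.radians(alpha)
    yt=np.cos(a)*xb-np.sin(a)*zb; zt=yb; xt=np.cross(yt,zt)
    return np.array(origin)+G[0]*xb+G[1]*zb+(.008-back)*yt, Rn.from_matrix(np.c_[xt,yt,zt])
def stand(back,yaw=47.,o=(.5755,-.1043,.043)):
    r=np.radians(yaw); return pose_for(o,[0,0,-1],[np.cos(r),np.sin(r),0],35,back=back)
def place(dz,phi=0.,o=(.5523,.1510,.018),yaw=94.6):
    """phi: breaker rotation from lying (0) to standing (90)"""
    r=np.radians(yaw); h=np.array([np.cos(r),np.sin(r),0]);u=np.array([0,0,1.]); f=np.radians(phi)
    return pose_for(np.array(o)+[0,0,dz],np.cos(f)*h-np.sin(f)*u,np.sin(f)*h+np.cos(f)*u,35)
E
python3 - <<'E'
from plant import get_obs
from h import *
o=get_obs()
w=dict(np.load("wrist4.npz")); K,R,t=cam(w); p0,R0=cur(o)
print("cam in tool mm",R0.inv().apply(-R.T@t-p0)*1000)
for b in (.15,.08,0):
    p,Rr=stand(b); print(p.round(4)); rel(o,p,Rr)
print(place(0)[0],place(.06)[0])
E
```

```text
cam in tool mm [ -81.64089734 -155.07302128    0.92778146]
[ 0.6624 -0.0111  0.1653]
rel mm [-174.1   20.9 -172.8] deg [14.99 45.87 33.48] | 246.2 58.7
[ 0.635  -0.0405  0.108 ]
rel mm [-201.5   77.8 -142.5] deg [14.99 45.87 33.48] | 258.8 58.7
[ 0.6037 -0.074   0.0424]
rel mm [-232.8  142.8 -107.9] deg [14.99 45.87 33.48] | 293.7 58.7
[0.55225563 0.15155143 0.05941139] [0.55225563 0.15155143 0.11941139]
```

Call:
move_arm(motion=[[0.06, -0.01, 0, -0.01, 1.6, 5, 3.6], [0.06, -0.03, 0.003, -0.03, 3.2, 10, 7.3], [0.06, -0.054, 0.005, -0.054, 4.9, 15, 11], [0.06, -0.078, 0.008, -0.078, 6.5, 20, 14.6], [0.06, -0.1, 0.011, -0.1, 8.2, 25, 18.2]], squeeze=40)

```text
clock: 7.53
tcp_pos: [0.5813, 0.0542, 0.1679]
eef_rot: [-0.526, 0.622, 0.281, -0.507]
ft_force: [1.0, 1.1, 0.0]
opening: 0.0597
```

```bash
cat > s.py <<'E'
import sys
from plant import get_obs
from h import *
o=get_obs(); print(o["clock"],np.round(o["tcp_pos"],4),np.round(o["q"],2),np.round(o["ft_force"],1),round(o["opening"],4))
f={"stand":stand,"place":place}[sys.argv[1]]; a=[float(x) for x in sys.argv[2:]]
p,R=f(*a); print(p.round(4)); rel(o,p,R)
E
python3 s.py stand .15
```

```text
7.5333 [0.5813 0.0542 0.1679] [ 0.46  0.49 -0.11  0.19 -1.28 -0.91] [1.  1.1 0. ] 0.0597
[ 0.6624 -0.0111  0.1653]
rel mm [-30.3   6.4 -99.4] deg [ 6.36 20.77 14.45] | 104.1 26.1
```

Call:
move_arm(motion=[[0.06, -0.007, 0.001, -0.023, 1.6, 5.2, 3.6], [0.06, -0.014, 0.003, -0.047, 3.2, 10.4, 7.2], [0.06, -0.021, 0.004, -0.07, 4.7, 15.5, 10.8], [0.06, -0.028, 0.006, -0.092, 6.2, 20.2, 14], [0.06, -0.029, 0.006, -0.098, 6.3, 20.7, 14.4]])

```text
clock: 7.95
tcp_pos: [0.6623, -0.0102, 0.1606]
eef_rot: [-0.534, 0.702, 0.073, -0.465]
ft_force: [0.0, 0.9, -1.5]
opening: 0.0598
```

Call:
move_arm(motion=[[0.06, 0, 0, 0, 0, 0, 0], [0.06, 0, 0, 0, 0, 0, 0]])

```text
clock: 8.12
tcp_pos: [0.6605, -0.0082, 0.1645]
eef_rot: [-0.534, 0.702, 0.077, -0.465]
ft_force: [-0.0, -0.3, -0.5]
opening: 0.06
```

```bash
python3 s.py stand .08; python3 look.py 5 wrist scene
```

```text
8.1167 [ 0.6605 -0.0082  0.1645] [ 0.35  0.74  0.23  0.26 -1.61 -1.16] [-0.  -0.3 -0.5] 0.06
[ 0.635  -0.0405  0.108 ]
rel mm [-1.4 69.8 -3.3] deg [0.04 0.34 0.18] | 69.9 0.4
```

View pics/wrist5.png

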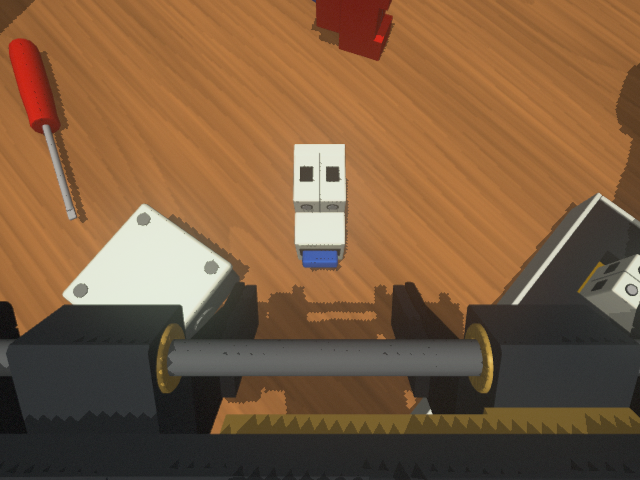

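View pics/scene5.png

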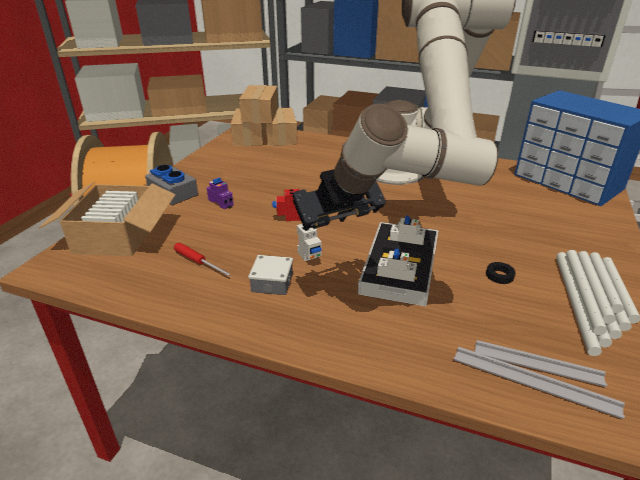

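Run:
```python
from h import *
c=dict(np.load("top0.npz")); P=cloud(c)
m=np.zeros(P.shape[:2],bool); m[155:205,328:380]=1
q=P[m&(P[...,2]>.044)&(P[...,2]<.056)]; r=cv2.minAreaRect(q[:,:2].astype(np.float32)); bx=cv2.boxPoints(r); print(r,bx.round(3))
# finger/body boxes in tool frame (mm) at grasp pose
p,R=stand(0)
pts=[R.inv().apply(np.array([*b,.05])-p)*1000 for b in bx]; print(np.round(pts,0))
```

```text
((0.7278119325637817, -0.12350070476531982), (0.08935892581939697, 0.0887763649225235), 12.866479873657227) [[ 0.674 -0.09 ]
 [ 0.694 -0.177]
 [ 0.781 -0.157]
 [ 0.761 -0.07 ]]
[[  25.  -27.  -63.]
 [ -15.    2. -136.]
 [  45.  -41. -186.]
 [  86.  -69. -113.]]
```

Call:
move_arm(motion=[[0.058, -0.001, 0.01, -0.003, 0, 0.3, 0.2], [0.058, -0.001, 0.028, -0.003, 0, 0.3, 0.2], [0.058, -0.001, 0.046, -0.003, 0, 0.3, 0.2], [0.058, -0.001, 0.06, -0.003, 0, 0.3, 0.2], [0.058, -0.001, 0.065, -0.003, 0, 0.3, 0.2]])

```text
clock: 8.63
tcp_pos: [0.6349, -0.0386, 0.1121]
eef_rot: [-0.533, 0.703, 0.074, -0.464]
ft_force: [-0.9, -0.0, -0.2]
opening: 0.0578
```

Call:
move_arm(motion=[[0.058, 0, 0, 0, 0, 0, 0], [0.058, 0, 0, 0, 0, 0, 0]])

```text
clock: 8.8
tcp_pos: [0.6376, -0.0377, 0.114]
eef_rot: [-0.533, 0.704, 0.075, -0.463]
ft_force: [-0.3, 0.4, 0.4]
opening: 0.0581
```

```bash
python3 s.py stand 0; python3 look.py 6 wrist
```

```text
8.8 [ 0.6376 -0.0377  0.114 ] [ 0.32  0.74  0.08  0.28 -1.47 -1.18] [-0.3  0.4  0.4] 0.0581
[ 0.6037 -0.074   0.0424]
rel mm [ 0.2 87.1  0.3] deg [ 0.18 -0.03  0.11] | 87.1 0.2
```

View pics/wrist6.png

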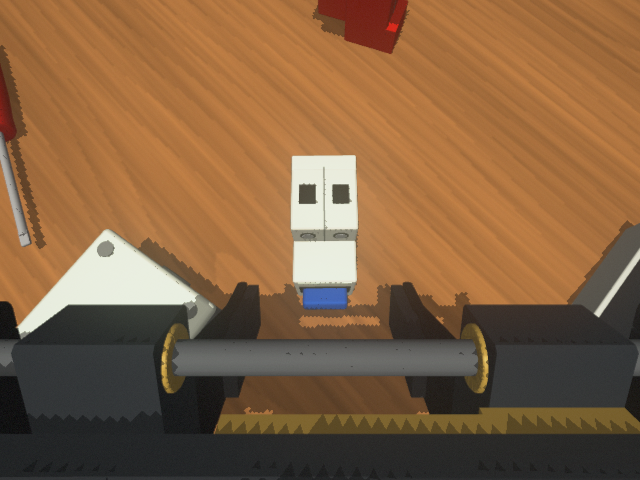

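The standing breaker sits centred at (324,220) between the jaws and square to them. I continue along the approach.

Call:
move_arm(motion=[[0.058, 0, 0.015, 0, 0, 0, 0], [0.058, 0, 0.035, 0, 0, 0, 0], [0.058, 0, 0.055, 0, 0, 0, 0], [0.058, 0, 0.07, 0, 0, 0, 0], [0.058, 0, 0.078, 0, 0, 0, 0]])

```text
clock: 9.27
tcp_pos: [0.6064, -0.071, 0.0485]
eef_rot: [-0.533, 0.704, 0.074, -0.464]
ft_force: [0.1, 0.1, -0.3]
opening: 0.0578
```

Call:
move_arm(motion=[[0.058, 0, 0, 0, 0, 0, 0], [0.058, 0, 0, 0, 0, 0, 0]])

```text
clock: 9.43
tcp_pos: [0.608, -0.0704, 0.0499]
eef_rot: [-0.533, 0.704, 0.075, -0.463]
ft_force: [0.9, 1.0, 1.2]
opening: 0.058
```

```bash
python3 s.py stand 0
```

```text
9.4333 [ 0.608  -0.0704  0.0499] [ 0.29  0.76 -0.07  0.31 -1.29 -1.21] [0.9 1.  1.2] 0.058
[ 0.6037 -0.074   0.0424]
rel mm [-0.3  9.3  0.7] deg [ 0.19 -0.04  0.12] | 9.3 0.2
```

Close in the last 8 mm, then grip.

Call:
move_arm(motion=[[0.058, 0, 0.004, 0.0005, 0, 0, 0], [0.058, 0, 0.008, 0.0005, 0, 0, 0], [0.058, 0, 0.008, 0.0005, 0, 0, 0], [0.0, 0, 0.008, 0.0005, 0, 0, 0], [0.0, 0, 0.008, 0.0005, 0, 0, 0]])

```text
clock: 9.85
tcp_pos: [0.6038, -0.0736, 0.0428]
eef_rot: [-0.533, 0.704, 0.075, -0.463]
ft_force: [0.4, -0.1, -0.8]
opening: 0.0508
```

Call:
move_arm(motion=[[0, 0, 0, 0, 0, 0, 0], [0, 0, 0, 0, 0, 0, 0], [0, 0, 0, 0, 0, 0, 0]])

```text
clock: 10.1
tcp_pos: [0.6039, -0.0737, 0.0427]
eef_rot: [-0.533, 0.704, 0.075, -0.463]
ft_force: [0.9, -0.2, 0.6]
opening: 0.0354
```

```bash
python3 s.py stand 0
```

```text
10.1 [ 0.6039 -0.0737  0.0427] [ 0.28  0.76 -0.09  0.31 -1.27 -1.21] [ 0.9 -0.2  0.6] 0.0354
[ 0.6037 -0.074   0.0424]
rel mm [-0.1  0.5 -0.1] deg [ 0.14 -0.03  0.08] | 0.5 0.2
```

```bash
python3 - <<'E'
from plant import get_obs
from h import *
o=get_obs(); p,R=cur(o); rel(o,p+[0,0,.1],R)
E
python3 s.py place .11
```

```text
rel mm [-57.2 -82.   -0.2] deg [0. 0. 0.] | 100.0 0.0
10.1 [ 0.6039 -0.0737  0.0427] [ 0.28  0.76 -0.09  0.31 -1.27 -1.21] [ 0.9 -0.2  0.6] 0.0354
[0.5523 0.1516 0.1694]
rel mm [  33.6 -178.5  191. ] deg [  9.3  -51.7  -84.31] | 263.5 99.3
```

Call:
move_arm(motion=[[0, -0.006, -0.008, 0, 0, 0, 0], [0, -0.02, -0.028, 0, 0, 0, 0], [0, -0.036, -0.052, 0, 0, 0, 0], [0, -0.053, -0.076, 0, 0, 0, 0], [0, -0.069, -0.098, 0, 0, 0, 0]])

```text
clock: 10.52
tcp_pos: [0.603, -0.0737, 0.1638]
eef_rot: [-0.534, 0.704, 0.075, -0.463]
ft_force: [0.6, 0.8, -3.3]
opening: 0.0358
```

```bash
python3 s.py place .11
```

```text
10.5167 [ 0.603  -0.0737  0.1638] [ 0.28  0.63  0.01  0.3  -1.49 -1.14] [ 0.6  0.8 -3.3] 0.0358
[0.5523 0.1516 0.1694]
rel mm [103.5 -79.3 190.6] deg [  9.25 -51.73 -84.26] | 230.9 99.3
```

```bash
python3 s.py place .13
```

```text
10.5167 [ 0.603  -0.0737  0.1638] [ 0.28  0.63  0.01  0.3  -1.49 -1.14] [ 0.6  0.8 -3.3] 0.0358
[0.5523 0.1516 0.1894]
rel mm [ 92.  -95.7 190.6] deg [  9.25 -51.73 -84.26] | 232.3 99.3
```

Call:
move_arm(motion=[[0, 0.004, -0.004, 0.009, 0.5, -2.6, -4.2], [0, 0.01, -0.01, 0.02, 1.1, -6.2, -10], [0, 0.016, -0.017, 0.033, 1.7, -9.8, -16], [0, 0.022, -0.023, 0.047, 2.4, -13.4, -21.9], [0, 0.029, -0.03, 0.06, 3.1, -17.1, -27.8]])

```text
clock: 10.93
tcp_pos: [0.5862, -0.0018, 0.1712]
eef_rot: [0.631, -0.573, -0.309, 0.422]
ft_force: [-0.2, 0.2, -3.2]
opening: 0.0359
```

```bash
python3 s.py place .13
```

```text
10.9333 [ 0.5862 -0.0018  0.1712] [ 0.26  0.46 -0.04 -0.03 -1.25 -0.72] [-0.2  0.2 -3.2] 0.0359
[0.5523 0.1516 0.1894]
rel mm [118.8 -13.9 103.4] deg [  6.11 -34.45 -56.19] | 158.2 66.2
```

Call:
move_arm(motion=[[0, 0.012, -0.001, 0.01, 0.7, -3.7, -6], [0, 0.025, -0.003, 0.021, 1.3, -7.4, -12], [0, 0.037, -0.004, 0.032, 2, -11, -18], [0, 0.05, -0.006, 0.043, 2.6, -14.7, -24], [0, 0.062, -0.007, 0.054, 3.2, -18.2, -29.7]])

```text
clock: 11.35
tcp_pos: [0.5689, 0.078, 0.1806]
eef_rot: [0.676, -0.385, -0.528, 0.339]
ft_force: [-0.3, -1.6, -4.5]
opening: 0.036
```

```bash
python3 s.py place .13
```

```text
11.35 [0.5689 0.078  0.1806] [ 0.13  0.39 -0.01 -0.53 -1.21 -0.12] [-0.3 -1.6 -4.5] 0.036
[0.5523 0.1516 0.1894]
rel mm [64.1 27.9 29.5] deg [  2.96 -16.17 -26.51] | 75.9 31.2
```

Call:
move_arm(motion=[[0, 0.013, 0.006, 0.006, 0.6, -3.4, -5.6], [0, 0.027, 0.012, 0.012, 1.2, -6.8, -11.2], [0, 0.041, 0.018, 0.019, 1.9, -10.3, -16.9], [0, 0.055, 0.024, 0.025, 2.5, -13.8, -22.6], [0, 0.062, 0.027, 0.029, 2.9, -15.9, -26]])

```text
clock: 11.77
tcp_pos: [0.5524, 0.1486, 0.1874]
eef_rot: [-0.667, 0.19, 0.679, -0.242]
ft_force: [-1.0, -0.6, -2.9]
opening: 0.0356
```

Call:
move_arm(motion=[[0, 0, 0, 0, 0, 0, 0], [0, 0, 0, 0, 0, 0, 0]])

```text
clock: 11.93
tcp_pos: [0.553, 0.1473, 0.1866]
eef_rot: [-0.667, 0.193, 0.677, -0.244]
ft_force: [0.3, 0.2, -3.0]
opening: 0.0356
```

```bash
python3 s.py place .13; python3 s.py place .05; python3 look.py 7 top scene
```

```text
11.9333 [0.553  0.1473 0.1866] [-0.    0.46  0.   -0.97 -1.37  0.41] [ 0.3  0.2 -3. ] 0.0356
[0.5523 0.1516 0.1894]
rel mm [4.8 1.8 0.4] deg [ 0.03 -0.7  -0.94] | 5.1 1.2
11.9333 [0.553  0.1473 0.1866] [-0.    0.46  0.   -0.97 -1.37  0.41] [ 0.3  0.2 -3. ] 0.0356
[0.5523 0.1516 0.1094]
rel mm [-60.   48.8  -0.3] deg [ 0.03 -0.7  -0.94] | 77.3 1.2
```

View pics/top7.png

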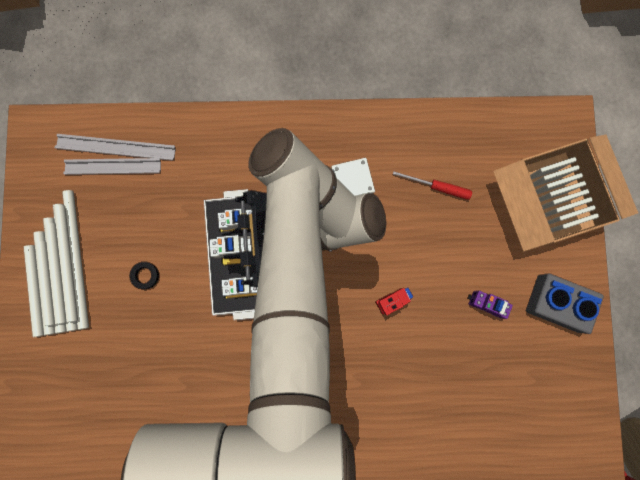

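View pics/scene7.png

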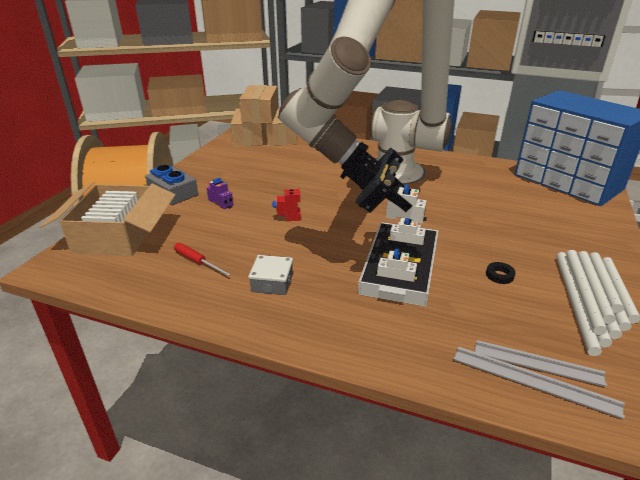

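Call:
move_arm(motion=[[0, -0.006, 0.006, 0, 0, -0.6, -0.9], [0, -0.02, 0.016, 0, 0, -0.6, -0.9], [0, -0.036, 0.03, 0, 0, -0.6, -0.9], [0, -0.05, 0.041, 0, 0, -0.6, -0.9], [0, -0.06, 0.049, 0, 0, -0.6, -0.9]])

```text
clock: 12.45
tcp_pos: [0.552, 0.1532, 0.1092]
eef_rot: [-0.665, 0.185, 0.683, -0.239]
ft_force: [1.3, 0.6, -2.6]
opening: 0.0361
```

Call:
move_arm(motion=[[0, 0, 0, 0, 0, 0, 0], [0, 0, 0, 0, 0, 0, 0], [0, 0, 0, 0, 0, 0, 0]])

```text
clock: 12.7
tcp_pos: [0.5531, 0.1531, 0.1113]
eef_rot: [-0.664, 0.185, 0.684, -0.239]
ft_force: [0.0, -0.1, -2.7]
opening: 0.0358
```

```bash
python3 s.py place .05;python3 look.py 8 top
python3 - <<'E'
from h import *
c=dict(np.load("top8.npz")); P=cloud(c)
x=np.array([-.0802,.9968]);y=np.array([-.9968,-.0802]); n=np.array([.5523,.1510])
m=np.zeros(P.shape[:2],bool); m[225:275,200:260]=1
for zl,zh in [(.085,.12),(.125,.142)]:
    q=P[m&(P[...,2]>zl)&(P[...,2]<zh)]; 
    a=(q[:,:2]-n)@x*1e3; b=(q[:,:2]-n)@y*1e3; k=abs(b)<26;q=q[k];a=a[k];b=b[k]
    print(len(q),np.median(q[:,2]),np.percentile(a,[0,2,50,98,100]).round(1),np.percentile(b,[0,2,50,98,100]).round(1))
    A=np.c_[a,b,np.ones(len(a))]; k=abs(q[:,2]-np.median(q[:,2]))<.004; print("slopes rad",np.linalg.lstsq(A[k],q[k,2]*1e3,rcond=None)[0].round(4))
t=c["image"][190:330,185:345,::-1]; cv2.imwrite("pics/top8c.png",cv2.resize(t,None,fx=5,fy=4.2))
E
```

```text
12.7 [0.5531 0.1531 0.1113] [-0.01  0.57 -0.04 -1.01 -1.29  0.57] [ 0.  -0.1 -2.7] 0.0358
[0.5523 0.1516 0.1094]
rel mm [-2.4 -0.1  0.9] deg [0.12 0.17 0.07] | 2.5 0.2
259 0.11305281505257682 [-41.  -40.7  22.9  44.7  46.4] [-25.3 -19.9   0.1  23.9  24.9]
slopes rad [8.700000e-03 2.080000e-02 1.131825e+02]
367 0.13673065194618472 [-46.4 -27.   -2.   23.9  25. ] [-25.8 -24.5  -0.2  24.   26. ]
slopes rad [ 1.840000e-02 -1.340000e-02  1.369856e+02]
```

View pics/top8c.png

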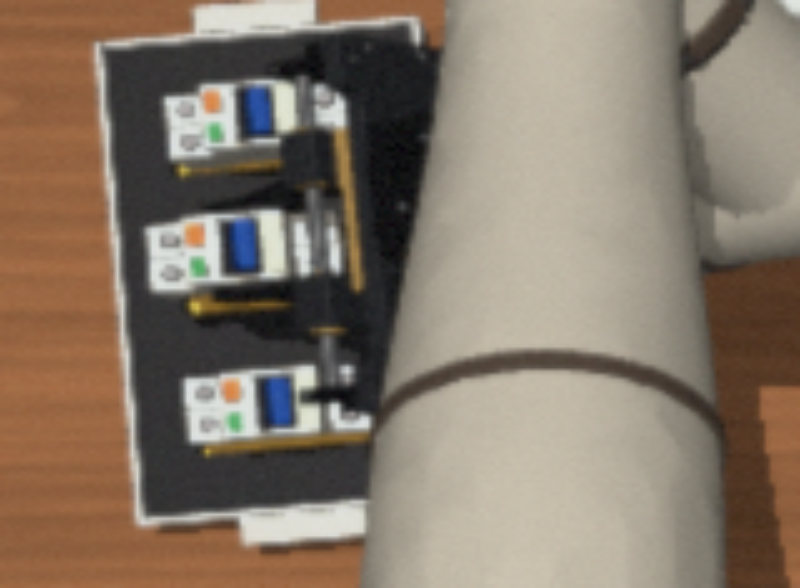

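```bash
python3 s.py place .024
python3 - <<'E'
from h import *
c=dict(np.load("top8.npz")); P=cloud(c)
x=np.array([-.0802,.9968]);y=np.array([-.9968,-.0802]); n=np.array([.5523,.1510])
m=np.zeros(P.shape[:2],bool); m[225:275,205:260]=1
q=P[m&(P[...,2]>.107)&(P[...,2]<.12)];a=(q[:,:2]-n)@x*1e3; b=(q[:,:2]-n)@y*1e3
k=(a>25)&(abs(b)<25); print(k.sum(),np.sort(a[k])[-25:].round(1),np.percentile(b[k],[0,3,50,97,100]).round(1))
q=P[m&(P[...,2]>.132)&(P[...,2]<.142)];a=(q[:,:2]-n)@x*1e3; b=(q[:,:2]-n)@y*1e3
k=(a>12)&(abs(b)<25); print(k.sum(),np.sort(a[k])[-15:].round(1),np.percentile(b[k],[0,3,50,97,100]).round(1))
E
```

```text
12.75 [0.5531 0.153  0.1115] [-0.01  0.57 -0.04 -1.02 -1.29  0.57] [-0.8  0.8 -2.5] 0.0358
[0.5523 0.1516 0.0834]
rel mm [-23.8  14.9   1.1] deg [0.15 0.19 0.07] | 28.2 0.3
116 [41.9 42.2 42.4 42.7 42.8 43.  43.1 43.2 43.3 43.4 43.6 43.6 43.6 43.8
 44.2 44.3 44.3 44.4 44.5 44.7 44.7 45.2 45.4 45.5 46.4] [-20.1 -18.3  -1.7  14.8  16.1]
92 [22.5 22.6 22.9 23.2 23.2 23.3 23.9 23.9 24.1 24.2 24.3 24.4 24.7 24.7
 25. ] [-19.4 -18.7  -1.3  15.9  16.2]
```

Call:
move_arm(motion=[[0, -0.008, 0.004, 0.001, 0.1, 0.2, 0], [0, -0.016, 0.01, 0.0015, 0.1, 0.2, 0], [0, -0.024, 0.015, 0.0015, 0.1, 0.2, 0], [0, -0.024, 0.015, 0.0015, 0.1, 0.2, 0], [0, -0.024, 0.015, 0.0015, 0.1, 0.2, 0]])

```text
clock: 13.17
tcp_pos: [0.5504, 0.1513, 0.0806]
eef_rot: [-0.667, 0.185, 0.681, -0.239]
ft_force: [0.5, -0.1, -2.9]
opening: 0.0357
```

```bash
python3 s.py place .024; python3 s.py place .004; python3 look.py 9 top
python3 - <<'E'
from h import *
c=dict(np.load("top9.npz")); P=cloud(c)
t=c["image"][190:330,185:345,::-1]; cv2.imwrite("pics/top9c.png",cv2.resize(t,None,fx=5,fy=4.2))
E
```

```text
13.1667 [0.5504 0.1513 0.0806] [-0.01  0.62 -0.06 -1.03 -1.27  0.62] [ 0.5 -0.1 -2.9] 0.0357
[0.5523 0.1516 0.0834]
rel mm [ 2.4 -1.6 -1.9] deg [-0.11 -0.29  0.12] | 3.4 0.3
13.1667 [0.5504 0.1513 0.0806] [-0.01  0.62 -0.06 -1.03 -1.27  0.62] [ 0.5 -0.1 -2.9] 0.0357
[0.5523 0.1516 0.0634]
rel mm [-14.1   9.9  -2. ] deg [-0.11 -0.29  0.12] | 17.3 0.3
```

View pics/top9c.png

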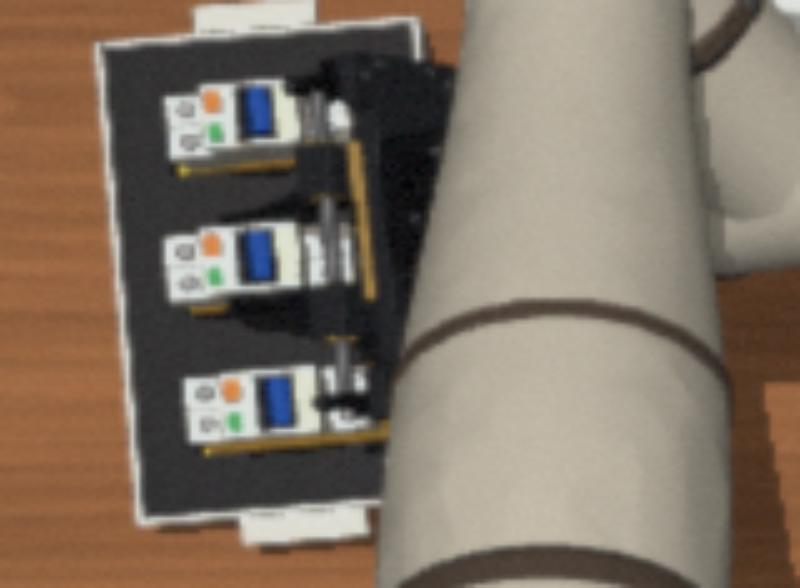

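Call:
move_arm(motion=[[0, 0, 0, 0, 0, 0, 0], [0, 0, 0, 0, 0, 0, 0]])

```text
clock: 13.38
tcp_pos: [0.5512, 0.1514, 0.0821]
eef_rot: [-0.666, 0.185, 0.682, -0.239]
ft_force: [-0.1, 0.5, -2.9]
opening: 0.0358
```

```bash
python3 s.py place .004; python3 look.py 10 top
python3 - <<'E'
from h import *
c=dict(np.load("top10.npz")); P=cloud(c)
x=np.array([-.0802,.9968]);y=np.array([-.9968,-.0802]); n=np.array([.5523,.1510])
m=np.zeros(P.shape[:2],bool); m[225:275,205:260]=1
q=P[m&(P[...,2]>.102)&(P[...,2]<.116)];a=(q[:,:2]-n)@x*1e3; b=(q[:,:2]-n)@y*1e3
k=(a>12)&(abs(b)<25); print(k.sum(),np.median(q[k,2]),np.sort(a[k])[-20:].round(1),np.percentile(b[k],[0,3,50,97,100]).round(1))
E
```

```text
13.3833 [0.5512 0.1514 0.0821] [-0.01  0.62 -0.06 -1.03 -1.27  0.62] [-0.1  0.5 -2.9] 0.0358
[0.5523 0.1516 0.0634]
rel mm [-15.3  10.7  -1.1] deg [-0.01 -0.12  0.1 ] | 18.8 0.2
82 0.1079783889121483 [20.8 20.9 21.  21.  21.1 21.1 21.4 21.5 21.5 21.9 22.4 22.6 22.8 23.
 23.  23.5 23.6 23.7 23.7 24. ] [-17.9 -16.5   1.1  17.8  18.5]
```

Call:
move_arm(motion=[[0, -0.003, 0.002, -0.0005, 0, 0, 0], [0, -0.006, 0.0043, -0.0005, 0, 0, 0], [0, -0.01, 0.007, -0.0005, 0, 0, 0], [0, -0.0147, 0.0103, -0.0005, 0, 0, 0], [0, -0.0147, 0.0103, -0.0005, 0, 0, 0]])

```text
clock: 13.85
tcp_pos: [0.5507, 0.1516, 0.0622]
eef_rot: [-0.668, 0.185, 0.681, -0.239]
ft_force: [-0.2, 0.4, -3.6]
opening: 0.0357
```

Call:
move_arm(motion=[[0, 0, 0, 0, 0, 0, 0], [0, 0, 0, 0, 0, 0, 0]])

```text
clock: 14.02
tcp_pos: [0.5514, 0.1515, 0.0637]
eef_rot: [-0.667, 0.185, 0.681, -0.239]
ft_force: [0.3, -0.5, -2.4]
opening: 0.0357
```

```bash
python3 s.py place 0
```

```text
14.0167 [0.5514 0.1515 0.0637] [-0.01  0.65 -0.06 -1.03 -1.25  0.65] [ 0.3 -0.5 -2.4] 0.0357
[0.5523 0.1516 0.0594]
rel mm [-3.5  2.4 -0.9] deg [-0.05 -0.17  0.11] | 4.4 0.2
```

Call:
move_arm(motion=[[0, -0.001, 0.0007, 0, 0, 0, 0], [0, -0.002, 0.0014, 0, 0, 0, 0], [0, -0.003, 0.002, 0, 0, 0, 0], [0, -0.003, 0.002, 0, 0, 0, 0], [0, -0.003, 0.002, 0, 0, 0, 0]])

```text
clock: 14.43
tcp_pos: [0.5516, 0.1516, 0.0613]
eef_rot: [-0.666, 0.184, 0.682, -0.239]
ft_force: [0.3, -0.9, 4.0]
opening: 0.036
```

```bash
python3 s.py place 0
```

```text
14.4333 [0.5516 0.1516 0.0613] [-0.02  0.65 -0.06 -1.04 -1.25  0.65] [ 0.3 -0.9  4. ] 0.036
[0.5523 0.1516 0.0594]
rel mm [-1.6  1.  -0.7] deg [-0.03 -0.09  0.16] | 2.0 0.2
```

Call:
move_arm(motion=[[0, -0.0005, 0.0004, 0, 0, 0, 0], [0, -0.001, 0.0008, 0, 0, 0, 0], [0, -0.001, 0.0008, 0, 0, 0, 0]], squeeze=20)

```text
clock: 14.68
tcp_pos: [0.5516, 0.1516, 0.0613]
eef_rot: [-0.666, 0.184, 0.682, -0.238]
ft_force: [-1.5, -3.5, 8.6]
opening: 0.036
```

```bash
python3 s.py place 0; python3 look.py 11 scene
python3 - <<'E'
from h import *
t=cv2.imread("pics/scene11.png")[170:310,300:460]; cv2.imwrite("pics/scene11c.png",cv2.resize(t,None,fx=4.2,fy=4.2))
E
```

```text
14.6833 [0.5516 0.1516 0.0613] [-0.02  0.65 -0.06 -1.04 -1.25  0.65] [-1.5 -3.5  8.6] 0.036
[0.5523 0.1516 0.0594]
rel mm [-1.6  1.  -0.7] deg [-0.05 -0.03  0.24] | 2.0 0.2
```

View pics/scene11c.png

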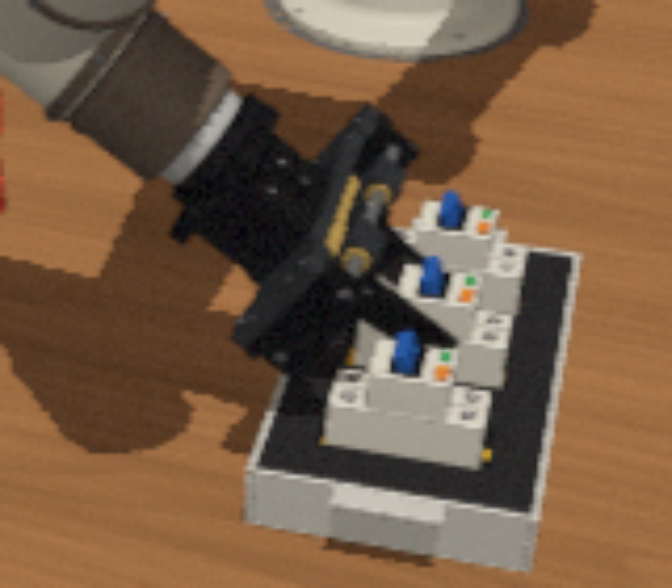

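```bash
cat > chk.py <<'E'
import sys
from h import *
c=dict(np.load(sys.argv[1])); P=cloud(c)
x=np.array([-.0802,.9968]);y=np.array([-.9968,-.0802]); mid=np.array([.5523,.1510])
A=(P[...,:2]-mid)@x*1e3; B=(P[...,:2]-mid)@y*1e3; Z=P[...,2]*1e3
for nm,b0 in (("far",-80),("mid",0),("near",80)):
    for l,(zl,zh,al,ah) in {"nose":(79,92,10,30),"noseR":(79,92,-30,-10),"load":(55,68,26,60),"line":(55,68,-60,-26)}.items():
        k=(Z>zl)&(Z<zh)&(A>al)&(A<ah)&(abs(B-b0)<26)
        if k.sum()>20: print(nm,l,k.sum(),"z",np.median(Z[k]).round(1),"a",A[k].min().round(1),A[k].max().round(1),"b",(np.percentile(B[k],[2,98])-b0).round(1))
E
python3 look.py 11 top; python3 chk.py top11.npz
```

```text
far nose 72 z 87.6 a 10.2 20.7 b [-18.1  16.8]
far noseR 86 z 86.8 a -24.2 -10.8 b [-17.9  16.9]
far load 95 z 62.8 a 26.2 41.2 b [-17.2  16.7]
far line 42 z 63.4 a -45.0 -26.3 b [-6.1 15.9]
mid nose 88 z 87.8 a 10.0 24.4 b [-17.8  16.8]
mid noseR 123 z 87.9 a -28.8 -10.1 b [-24.3  24.1]
mid load 105 z 63.3 a 27.5 44.3 b [-17.3  17.6]
mid line 48 z 63.1 a -42.0 -26.0 b [-17.8  13. ]
near nose 94 z 87.3 a 10.1 24.3 b [-19.6  14.7]
near noseR 83 z 87.2 a -21.4 -10.1 b [-18.8  15.5]
near load 103 z 63.1 a 26.1 44.1 b [-18.7  14.8]
near line 49 z 63.8 a -41.6 -26.5 b [-17.9  16. ]
```

Call:
move_arm(motion=[[0.04, 0, 0, 0, 0, 0, 0], [0.046, 0, 0, 0, 0, 0, 0], [0.05, 0, 0, 0, 0, 0, 0], [0.05, 0, 0, 0, 0, 0, 0]])

```text
clock: 15.12
tcp_pos: [0.5513, 0.1517, 0.0587]
eef_rot: [-0.667, 0.185, 0.681, -0.239]
ft_force: [-0.0, -0.1, -0.2]
opening: 0.0481
```

```bash
python3 s.py place 0
python3 - <<'E'
from plant import get_obs
from h import *
o=get_obs(); p,R=cur(o); rel(o,p+[0,0,.1],R)
E
```

```text
15.1167 [0.5513 0.1517 0.0587] [-0.01  0.66 -0.06 -1.04 -1.25  0.65] [-0.  -0.1 -0.2] 0.0481
[0.5523 0.1516 0.0594]
rel mm [ 0.5 -0.6 -1. ] deg [-0.05 -0.18  0.1 ] | 1.2 0.2
rel mm [ 82.  -57.2   0.3] deg [0. 0. 0.] | 100.0 0.0
```

Call:
move_arm(motion=[[0.052, 0, -0.005, 0, 0, 0, 0], [0.052, 0.003, -0.02, 0, 0, 0, 0], [0.052, 0.008, -0.045, 0, 0, 0, 0], [0.052, 0.02, -0.075, 0, 0, 0, 0], [0.052, 0.045, -0.1, 0, 0, 0, 0]])

```text
clock: 15.53
tcp_pos: [0.5555, 0.0926, 0.1526]
eef_rot: [-0.668, 0.186, 0.68, -0.239]
ft_force: [2.0, -1.3, -0.3]
opening: 0.0516
```

Call:
move_arm(motion=[[0.06, 0.025, -0.03, 0, 0, 0, 0], [0.06, 0.05, -0.06, 0, 0, 0, 0], [0.06, 0.08, -0.085, 0, 0, 0, 0], [0.06, 0.1, -0.1, 0, 0, 0, 0], [0.06, 0.1, -0.1, 0, 0, 0, 0]])

```text
clock: 15.95
tcp_pos: [0.5601, 0.0689, 0.3001]
eef_rot: [-0.661, 0.188, 0.686, -0.238]
ft_force: [0.3, 0.7, 0.6]
opening: 0.0597
```

```bash
python3 s.py place 0; python3 look.py 12 top scene; python3 chk.py top12.npz
python3 - <<'E'
from h import *
t=cv2.imread("pics/top12.png")[185:325,185:345]; s=cv2.imread("pics/scene12.png")[190:330,320:480]; cv2.imwrite("pics/c12.png",np.hstack([cv2.resize(t,None,fx=2.5,fy=3),cv2.resize(s,None,fx=2.5,fy=3)]))
E
```

```text
15.95 [0.5601 0.0689 0.3001] [-0.13  0.38  0.17 -0.93 -1.61  0.3 ] [0.3 0.7 0.6] 0.0597
[0.5523 0.1516 0.0594]
rel mm [-148.9  206.5    4.2] deg [ 0.48  0.49 -0.17] | 254.6 0.7
far nose 71 z 87.4 a 10.1 20.7 b [-18.   16.7]
far noseR 92 z 86.7 a -24.6 -10.2 b [-17.8  16.2]
far load 97 z 63.6 a 26.2 41.9 b [-17.1  16.5]
far line 105 z 63.3 a -44.9 -26.5 b [-18.1  16.7]
mid nose 92 z 87.9 a 10.1 23.9 b [-16.8  16.7]
mid noseR 85 z 87.3 a -21.4 -10.1 b [-17.6  17.5]
mid load 110 z 63.4 a 27.5 45.2 b [-17.9  17.5]
mid line 98 z 63.6 a -41.8 -26.1 b [-17.3  17.2]
near nose 97 z 87.4 a 10.0 24.2 b [-19.4  14.7]
near noseR 81 z 86.9 a -21.4 -10.1 b [-19.2  15.6]
near load 106 z 63.0 a 26.3 44.6 b [-18.6  14.9]
near line 103 z 63.4 a -41.6 -26.1 b [-18.6  15. ]
```

View pics/c12.png

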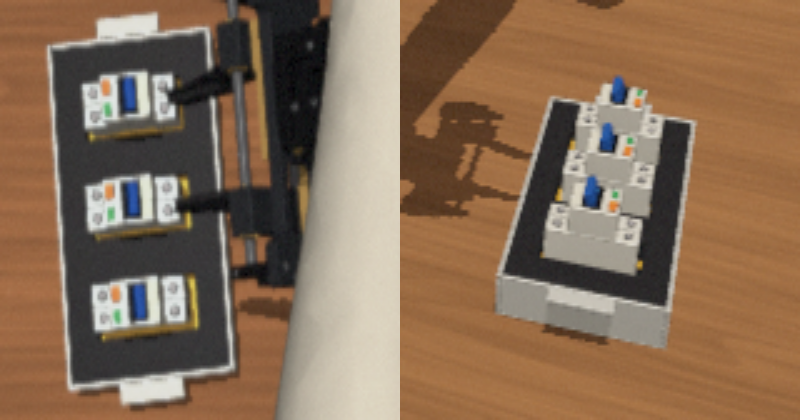

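View pics/top12.png

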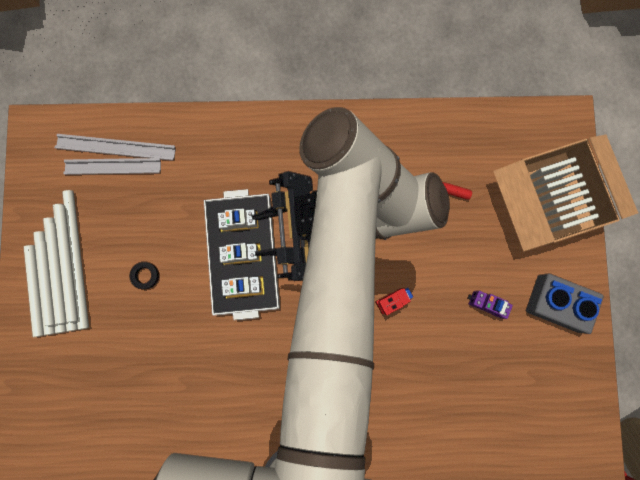

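Call:
move_arm(motion=[[0.06, 0, 0, 0, 0, 0, 0], [0.06, 0, 0, 0, 0, 0, 0], [0.06, 0, 0, 0, 0, 0, 0]])

```text
clock: 16.3
tcp_pos: [0.5579, 0.0707, 0.2908]
eef_rot: [-0.668, 0.184, 0.68, -0.239]
ft_force: [1.4, -1.0, -0.4]
opening: 0.0601
```

Run:
```python
from plant import job,get_obs
print(get_obs()["ft_force"]); print(job.hand_in())
```

```text
[ 1.39153435 -0.99206386 -0.4260775 ]
the job is handed in; nothing more can be done
None
```

I filled both empty pockets and handed the job in at about 16 s. The lying breaker went into the near pocket. The standing one, gripped at a tilt and turned 90° in the air, went into the middle pocket. I lowered both until they touched the pocket floor before opening the fingers.

**Last checks:** in the final top view both breakers lie level, about 1–2 mm from their pocket centres. Their heights match the breaker already in the tray to within about 1 mm, and their load ends point to the tray's +x, the same way as that one. The arm was clear of everything, with the wrist force near zero.

**Shortfalls and disagreements:**
- Depth readings came out about 1.3 mm high everywhere, including on the bare bench.
- The measured arm position jittered by up to about 3 mm between readings, so I placed by the camera.
- In the last top view the arm hid the junction box and part of the screwdriver. I saw no contact with them, but I did not measure them again.

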